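# Line gauge through the two bushings of a leaf check fixture

## Task

A bored bracket is loaded in the check fixture: swing the fixture's leaf fully down onto its rest posts, so that the bushing in the leaf stands over the one in the base. Then take the long gauge from the rack, leaving the short one standing there, and thread it down through the leaf's bushing, the bracket and on into the bushing in the base. Finish while holding it there, still and upright, nose well down in the lower bushing but handle clear of the upper one: do not let go or rest it on the leaf, the gauge must hang free in the gripper for the reading.

Things in the scene. Friction and masses are not known exactly. Their poses are not given: they have to be found in the camera images.
- fixture: The check fixture, fixed to the worktop: aluminium base plate 150 (its x) x 110 (its y) x 16 mm on 20 mm feet, its top 36 mm above the worktop; two hinge blocks at the back (+x side, up to 94 mm high), two leaf rest posts near the front (-x side, where the leaf's free end comes down). Origin: centre of the underside at worktop height, straight below the bushings; z up.
- leaf (a joint): Hinge angle of the leaf, rad: 0 closed (level on its posts), growing as its free front end swings up; starts between 0.45 and 0.95. Stiff hinge: it stays where it is left; about 1 to 2 N down on its free end moves it. Plate 62 mm wide, 12 mm thick (6 mm either side of the hinge line), ending 128 mm from it; a thumb tab 34 mm wide, 6 mm thick runs on to 146 mm, its top level with the hinge line.
- leaf_hinge (a point): Middle of the leaf's hinge line, 62 mm behind (+x of) the fixture's origin and 82 mm above the worktop; the hinge line runs along the fixture's y.
- leaf_edge (a point): Point on the leaf's upper face, midway across its width, 120 mm from the hinge line and 8 mm short of the plate's free end: a good place to push the leaf shut. It moves with the leaf; leaf closed, it is 88 mm above the worktop and its z axis is up.
- upper_bushing (a point): Centre of the top mouth of the leaf's steel bushing (moves with the leaf; its z axis is the bore's axis). The bore is 12 mm wide and 16 mm long; its round collar, 26 mm wide, stands 4 mm above the leaf. Leaf closed, the mouth is 92 mm above the worktop, exactly above the lower bushing.
- lower_bushing (a point): Centre of the top mouth of the bushing in the base plate, 36 mm above the worktop; z axis up along the bore. The bore is 12 mm wide and goes 16 mm down, right through the plate, with 20 mm of free air below it. Hidden under the bracket and the closed leaf.
- bracket: The steel bracket under inspection, loose but located between buttons on the base plate: flange 44 x 60 x 8 mm with a 26 mm wide hub, 20 mm tall in all, bored 14 mm wide right through in line with the bushings. Origin: centre of its underside, on the base plate (36 mm up). It is to stay in its nest.
- long_gauge: The long gauge, about 100 g: steel rod 10 mm in diameter, 86 mm long, its last 8 mm tapering to a 6 mm flat nose, under a round handle 18 mm in diameter and 48 mm long. Origin: tip of the nose, on the axis; z runs up to the handle (86 to 134 mm). Stands nose down in a rack hole, nose 10 mm above the worktop: the taller of the two (top at 144 mm).
- gauge_shoulder (a point): Underside of the long gauge's handle, on the axis, 86 mm above the nose tip. The handle is wider than the bushings.
- short_gauge: The short gauge: same rod and handle diameters but only a 44 mm rod and a 44 mm handle (top at 98 mm when standing in the rack). Origin: the tip of its nose. It is not used.
- gauge_rack: White plastic rack block fixed to the worktop, 44 x 100 x 46 mm, with two upright blind holes 11 mm wide and 36 mm deep, 24 mm to either side of its middle along its y. Which gauge stands in which hole varies. Origin: centre of its underside.
Not all that is in view belongs to the job. Leave any pink look-alike of the long_gauge alone.

How it is judged:
On the way, in this order (a step that is already met when the one before it is completed fails the run):
1. the leaf is swung fully down (value of joint leaf below 0.03 rad), for 0.3 s.
2. the long gauge's nose has passed through the leaf's bushing and is not yet in the lower one (value of joint leaf below 0.05 rad and horizontal distance between long_gauge and upper_bushing below 0.006 m and z of long_gauge in the frame of upper_bushing below -0.005 m and z of long_gauge in the frame of lower_bushing above 0.002 m), for 0.1 s.
At the end, for the whole second after the job is handed in: Leaf shut (within 0.04 rad); the long gauge, still and held in the fingers, upright within 0.06 rad through both bushings: nose 9 mm or more below the lower mouth and within 3 mm of its axis, handle 2.5 mm or more clear of the upper collar; bracket in its nest (5 mm) (value of joint leaf below 0.04 rad and horizontal distance between long_gauge and lower_bushing below 0.003 m and z of long_gauge in the frame of lower_bushing below -0.009 m and z of gauge_shoulder in the frame of upper_bushing above 0.0025 m and angle between the z axis of long_gauge and the z axis of fixture, either way round below 0.06 rad and contact force between the fingers and long_gauge above 1 N and linear speed of long_gauge below 0.02 m/s and distance between bracket and lower_bushing below 0.005 m); the arm keeps its last pose, push and grip.
It fails at once if the short gauge is disturbed (moved by more than 15 mm) (distance of short_gauge from where it was at the start of the episode above 0.015 m).
It fails at once if the bracket is knocked out of its nest (moved by more than 10 mm) (distance of bracket from where it was at the start of the episode above 0.01 m).
It also fails if it takes over 58 s, if anything falls off the work surface, if the arm or the gripper's body presses on something with over 40 N, if the wrist force passes 120 N, or if a joint passes its speed limit or range.

## Robot

A 6-joint arm with a two-finger parallel gripper is mounted at the origin on a cart in front of the work surface, level with it; the furniture and walls round the work are solid. World frame = base frame: x ahead of the robot, y to its left, z up, the work surface at z = 0. Lengths are in m, angles in rad, forces in N, time in s.
With the tool pointing down it reaches from about 0.35 to 1 m from the base axis. Payload 7.1 kg.
Tool frame: the origin (TCP) lies between the finger pads; the fingertips stand 22 mm ahead of it and the grasp point (between the pads) lies 3 mm ahead of it; z points along the fingers, y is the line along which they close (so a half turn about z gives the same grasp; the last joint's range is limited). The gripper opens to 85 mm and grips with 20 to 120 N. Pads are 22 mm wide; open, the fingers measure 114 mm over their backs; the gripper's body (76 mm by 85 mm) begins 54 mm behind the grasp point. The pads swing forward as they close: fully open they stand 13 mm farther back than shut.
Start: joints at [1.086, 0.423, 1.63, -0, 1.089, -0.019], TCP at [0.281, 0.558, 0.253] pointing down, gripper open.
Joint ranges: [-3, 3], [-0.9, 2.11], [0.09, 2.58], [-1.31, 4.45], [0.11, 2.69], [-2.54, 2.54]. Speed limits (rad/s): [2.39, 2.39, 3.01, 3.14, 3.14, 3.14].

## Interface

Orientations are given as a rotation vector (axis times angle).
In Python, from rig import manip gives the robot as it stands. The module is installed in compiled form; this text tells all that it offers. Calls block until the motion is done:
- manip.move_to(position, orientation): joint-space move of the TCP to a pose.
- manip.servo_line(position, orientation=None, rate=0.15): straight line of the TCP; orientation=None keeps the orientation; rate is the mean speed in m/s.
- manip.set_joints(angles): joint-space move.
- manip.command_gripper(opening, f_grip=None): finger opening in m; f_grip is the grip in N (None keeps the last); returns when the fingers have stopped.
- manip.hold(seconds).
- manip.solve_ik(position, orientation): joint angles nearest the present ones, or None.
- manip.camera(name): name is "side" or "top"; returns a dict with "image" (400x640x3 uint8, red, green, blue), "fx", "fy", "cx", "cy" (pixels), "k1" (the pictures are not rectified: a ray, as slopes to the right and down, at radius r is drawn at 1 + k1 r^2 times it, then the intrinsics apply), "cam_to_world" (4x4, takes a point from camera to world coordinates). Camera axes: x right, y down, z forward; pixel columns grow to the right and rows downward; lengths in m; the calibration is good to about 2 mm. A picture is of the moment at which its call begins. There is no depth.
A pose or a line that the arm cannot do raises manip.IKError and nothing moves.
- manip.sign_off(): hands the job in; it is judged then, once.
Readings, each from a call of its own:
- manip.get_time(): time.
- manip.get_joint_positions(): joint angles.
- manip.get_joint_vel(): joint speeds.
- manip.get_tau(): joint torques, N m.
- manip.get_position(): TCP position.
- manip.get_ee_rot(): TCP orientation.
- manip.get_contact_force(): force on the tool from outside, world axes, zero at the start.
- manip.get_torque(): the same for the moment, N m.
- manip.get_width(): finger opening in m.
- manip.get_grip_force(): force on a finger pad.
Only numpy, scipy, OpenCV 4.12 (cv2) and the standard library are available. Lean on these libraries where they do the work, as an engineer would, in place of code of your own. Each camera call takes 0.05 s, during which the arm holds its last target. There are 200 camera calls.

## Working session

There is one attempt and no reset: what is moved stays moved. The work goes in short steps, each a Python script; the robot and the scene stay as the last script left them, time stands still between calls to the robot, and variables do not carry over. Pictures are saved under pics/ and viewed, at most 10 in all, crops included, and the job is handed in when it is done.

```bash
mkdir -p pics; cat > h.py <<'E'
import numpy as np, cv2
from rig import manip
def shot(n,f):
    c=manip.camera(n); cv2.imwrite(f'pics/{f}.png',cv2.cvtColor(c['image'],cv2.COLOR_RGB2BGR))
    np.savez(f'pics/{f}.npz',**c); return c
def ray(c,u,v):
    K=np.array([[c['fx'],0,c['cx']],[0,c['fy'],c['cy']],[0,0,1]],float)
    p=cv2.undistortPoints(np.array([[[u,v]]],float),K,np.array([float(c['k1']),0,0,0]))[0,0]
    T=c['cam_to_world']; return T[:3,3],T[:3,:3]@np.array([p[0],p[1],1])
def onz(c,u,v,z):
    o,d=ray(c,u,v); return o+d*(z-o[2])/d[2]
def proj(c,P):
    T=np.linalg.inv(c['cam_to_world']); q=T[:3,:3]@np.array(P)+T[:3,3]
    x,y=q[:2]/q[2]; s=1+c['k1']*(x*x+y*y)
    return np.array([c['fx']*x*s+c['cx'],c['fy']*y*s+c['cy']])
def tri(c1,p1,c2,p2):
    o1,d1=ray(c1,*p1); o2,d2=ray(c2,*p2)
    s=np.linalg.lstsq(np.c_[d1,-d2],o2-o1,rcond=None)[0]
    a=o1+d1*s[0]; b=o2+d2*s[1]; return (a+b)/2,np.linalg.norm(a-b)
E
python3 - <<'E'
from h import *
for n in('top','side'):
    c=shot(n,n+'0'); print(n,c['fx'],c['cx'],c['cy'],c['k1'],c['cam_to_world'].round(3).tolist())
print(manip.get_time(),manip.get_ee_rot())
E
```

```text
top 505.05119239930565 319.92008604398484 200.99905443612906 -0.12520216383547547 [[-0.004, -0.998, 0.061, 0.429], [-1.0, 0.004, 0.001, 0.021], [-0.001, -0.061, -0.998, 1.438], [0.0, 0.0, 0.0, 1.0]]
side 403.35427559659723 318.6128062831401 197.5152989056787 -0.04520661870462546 [[0.825, -0.318, 0.468, 0.101], [-0.565, -0.446, 0.694, -0.596], [-0.012, -0.837, -0.547, 0.572], [0.0, 0.0, 0.0, 1.0]]
0.1 [-7.24997216e-01 -3.05643745e+00  2.10819474e-03]
```

View pics/top0.png

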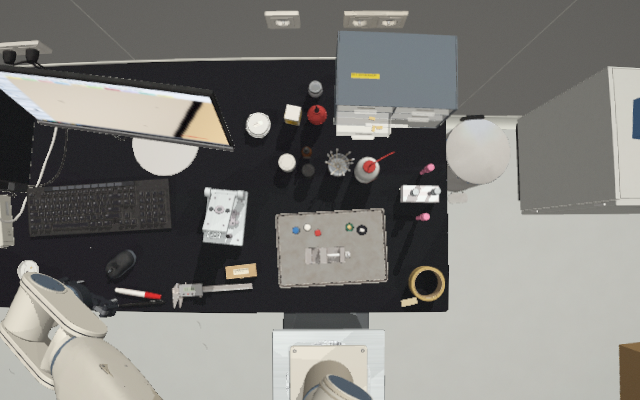

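View pics/side0.png

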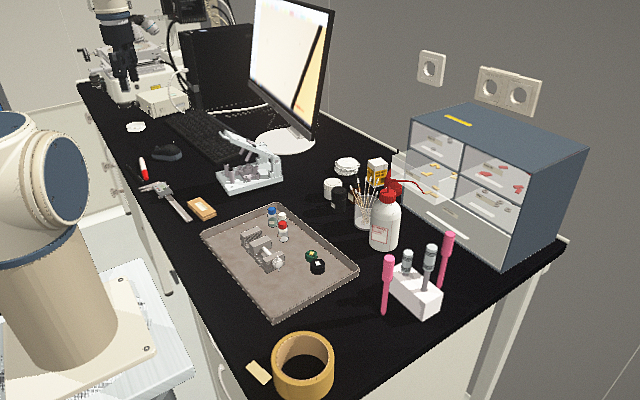

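The top view shows the fixture at (226,216) and the white rack at (420,194), with pink look-alikes beside it at (428,168) and (423,217). In the side view the rack holds two grey gauges, at (407,262) and (431,255). The pink sticks are at (388,270) and (447,250). I'll enlarge both areas.

```bash
python3 - <<'E'
from h import *
t=cv2.imread('pics/top0.png');s=cv2.imread('pics/side0.png')
def cr(i,x,y,w,h): return cv2.resize(i[y:y+h,x:x+w],(400,300),interpolation=cv2.INTER_CUBIC)
o=np.vstack([np.hstack([cr(t,186,180,80,60+10-10),cr(t,380,154,80,60+10-10)]),np.hstack([cr(s,205,120,88,66+10-10) if 0 else cr(s,200,124,100,75),cr(s,370,226,100,75+18-18)])])
cv2.imwrite('pics/crop1.png',o)
E
```

```text
(no output)
```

View pics/crop1.png

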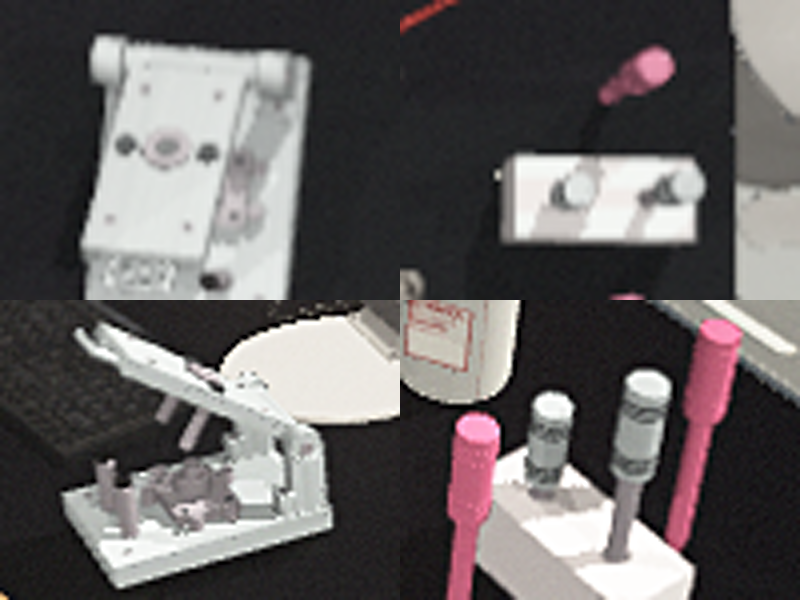

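Candidates: the short grey gauge at side (407,258) and top (416,191), the tall grey gauge at side (432,246) and top (437,191), and two pink sticks standing outside the rack. The tall grey one is the long gauge: it is in the rack, it isn't pink, and its rod is visible above the rack. The crop confirms this. Next I'll compute positions.

```bash
python3 - <<'E'
from h import *
t=dict(np.load('pics/top0.npz'));s=dict(np.load('pics/side0.npz'))
T=lambda x,y:(186+x/5-.4,180+y/5-.4)
R=lambda x,y:(380+(x-400)/5-.4,154+y/5-.4)
S=lambda x,y:(200+x/4-.4,124+(y-300)/4-.4)
Q=lambda x,y:(370+(x-400)/4-.4,226+(y-300)/4-.4)
def pr(n,a,b): p,e=tri(t,a,s,b); print(n,p.round(4),round(e,4))
pr('long top',R(687,183),Q(649,381)); print(onz(t,*R(687,183),.144),onz(s,*Q(649,381),.144))
pr('short top',R(580,186),Q(554,400)); print(onz(t,*R(580,186),.098))
pr('pink back',R(658,64),Q(721,329)); print('pink front',onz(s,*Q(478,425),.15),onz(t,423,216.5,.15))
print('rack corners',[onz(t,*R(*q),.046).round(4).tolist() for q in((517,156),(697,160),(697,240),(517,240))])
pr('hinge L end',T(98,60),S(262,415))
pr('free tab',T(140,275),S(85,340))
pr('bush',T(168,148),S(207,375))
im=cv2.cvtColor(cv2.imread('pics/top0.png'),cv2.COLOR_BGR2GRAY)
sub=(im[170:260,190:260]>90).astype(np.uint8)
n,l,st,c=cv2.connectedComponentsWithStats(sub); k=1+st[1:,4].argmax(); m=l==k
for v in range(0,90,5):
    u=np.where(m[v])[0]
    if len(u):print(v+170,u.min()+190,u.max()+190)
P=[onz(t,np.where(m[v])[0].max()+190.5,v+170,.036)[:2] for v in range(27,68)]
print(np.polyfit([p[0] for p in P],[p[1] for p in P],1))
v=np.where(m[:, 240-190])[0].max()+170; print(v, onz(t,240,v+.5,.036))
E
```

```text
long top [ 0.5354 -0.2803  0.1443] 0.0007
[ 0.53517694 -0.2801374   0.144     ] [ 0.53599666 -0.28030377  0.144     ]
short top [ 0.5371 -0.2323  0.0998] 0.0008
[ 0.53750771 -0.2329156   0.098     ]
pink back [ 0.598  -0.2678  0.1347] 0.0011
pink front [ 0.45563665 -0.2643808   0.15      ] [ 0.46715211 -0.24119977  0.15      ]
rack corners [[0.5585, -0.2078, 0.046], [0.5561, -0.3089, 0.046], [0.5114, -0.308, 0.046], [0.5118, -0.2071, 0.046]]
hinge L end [0.5449 0.3373 0.0582] 0.0093
free tab [0.4189 0.2939 0.1652] 0.0084
bush [0.4891 0.2865 0.1245] 0.0003
190 204 243
195 205 247
200 207 247
205 207 246
210 206 246
215 205 245
220 204 245
225 203 244
230 203 244
235 203 243
240 203 243
245 233 242
[-0.09842482  0.27718435]
245 [0.39193331 0.24551055 0.036     ]
```

```bash
cat >> h.py <<'E'
from scipy.spatial.transform import Rotation as Ro
def down(phi):  # tool z down, tool y at world angle phi
    y=np.array([np.cos(phi),np.sin(phi),0]); z=np.array([0,0,-1.]); x=np.cross(y,z)
    return Ro.from_matrix(np.c_[x,y,z]).as_rotvec()
E
cat > push.py <<'E'
from h import *
print(np.round(down(1.105),3))
hx=np.array([.5353,.282]); d=np.array([.995,-.098])
def edge(th,r=.120): 
    h=r*np.cos(th)-.006*np.sin(th); return np.r_[hx-h*d,.082+r*np.sin(th)+.006*np.cos(th)]
o=down(-.098)
manip.command_gripper(0.0,40)
manip.move_to(edge(.75)+[0,0,.022+.03],o)
f0=manip.get_contact_force(); print('f0',np.round(f0,2))
th=.72
while th>-.03:
    manip.servo_line(edge(th)+[0,0,.022],rate=.06)
    f=manip.get_contact_force()-f0
    print(round(th,2),manip.get_position().round(4),f.round(1))
    if f[2]>12: break
    th-=.04 if th>.1 else .01
manip.hold(.4)
p=manip.get_position(); manip.servo_line(p+[0,0,.12],rate=.2)
manip.move_to([.45,-.05,.35],down(0))
shot('top','top1');shot('side','side1'); print(manip.get_time())
t=cv2.imread('pics/top1.png');s=cv2.imread('pics/side1.png')
def cr(i,x,y,w,h): return cv2.resize(i[y:y+h,x:x+w],(400,300),interpolation=cv2.INTER_CUBIC)
cv2.imwrite('pics/crop2.png',np.hstack([cr(t,196,180,60,45),cr(s,205,130,80,60)]))
E
python3 push.py
```

```text
[0.725 3.057 0.   ]
f0 [-0.75 -0.27 -0.1 ]
0.72 [0.4495 0.2905 0.1875] [1.2 0.8 0.1]
0.68 [0.446  0.2907 0.1841] [1.5 1.5 0.8]
0.64 [0.4429 0.2911 0.1804] [ 2.  -0.5 -0.4]
0.6 [0.4398 0.2913 0.1765] [ 0.2 -0.2  0.2]
0.56 [0.4369 0.2915 0.1725] [0.4 0.7 0.5]
0.52 [0.4343 0.2918 0.1685] [1.2 0.4 0.8]
0.48 [0.4318 0.292  0.1644] [0.4 0.6 1. ]
0.44 [0.4295 0.2923 0.1602] [0.5 0.3 0.7]
0.4 [0.4273 0.2925 0.1559] [1.  0.3 0.4]
0.36 [0.4253 0.2927 0.1515] [-0.1  0.  -0.3]
0.32 [0.4235 0.2928 0.1471] [ 0.9  0.8 -0.4]
0.28 [0.4219 0.293  0.1426] [ 0.9 -0.1  1. ]
0.24 [0.4205 0.2932 0.138 ] [0.5 0.8 0.1]
0.2 [0.4192 0.2933 0.1334] [ 1.5 -0.1  0.3]
0.16 [0.4181 0.2934 0.1287] [1.  0.2 0.3]
0.12 [0.4172 0.2935 0.124 ] [1.  0.  0.1]
0.08 [0.4165 0.2935 0.1192] [0.1 0.3 0.6]
0.07 [0.4166 0.2937 0.1183] [ 2.  -0.1  0.3]
0.06 [0.4165 0.2937 0.1171] [ 0.7 -0.  -0.5]
0.05 [0.4163 0.2937 0.1159] [ 0.4 -0.2  0.4]
0.04 [0.4162 0.2937 0.1147] [1.3 0.5 0.7]
0.03 [0.4161 0.2937 0.1135] [ 1.2  0.6 -0.5]
0.02 [0.416  0.2937 0.1123] [ 0.7  0.5 -0.2]
0.01 [0.4159 0.2937 0.1111] [1.9 0.3 0.6]
-0.0 [0.4159 0.2938 0.11  ] [ 1.  -0.1  2.1]
-0.01 [0.416  0.2938 0.1098] [-2.7 -2.8 14.5]
11.65
```

View pics/crop2.png

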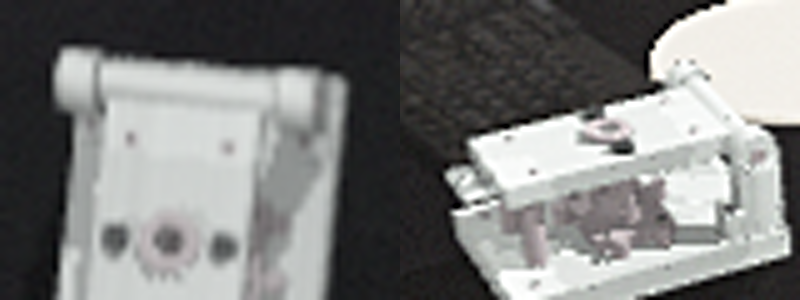

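The leaf is now closed and level. The bushing collar is the pinkish ring at about top (220.9,215.6) and side (246,155.4). Next I'll refine that and fetch the long gauge.

```bash
cat > grab.py <<'E'
from h import *
def ring(n,f,box,z=.092):
    c=dict(np.load(f'pics/{f}.npz')); im=c['image'].astype(int); x,y,w,h=box
    s=im[y:y+h,x:x+w]; m=((s[...,0]-s[...,1])>6).astype(np.uint8)
    k,l,st,ce=cv2.connectedComponentsWithStats(m); j=1+st[1:,4].argmax()
    v,u=np.where(l==j); hull=cv2.convexHull(np.c_[u,v].astype(np.int32))
    M=cv2.moments(hull); p=(M['m10']/M['m00']+x,M['m01']/M['m00']+y)
    print(n,st[j],p,onz(c,*p,z).round(4)); return c,p
t=ring('top','top1',(208,207,26,18)); s=ring('side','side1',(234,146,26,18))
print(tri(*t,*s))
E
python3 grab.py
python3 - <<'E'
from h import *
o=down(0); x,y=.5354,-.2802
manip.command_gripper(.04,40)
manip.move_to([x,y,.22],o)
manip.servo_line([x,y,.125],rate=.1)
manip.command_gripper(0.0,40)
print(manip.get_width(),manip.get_grip_force(),manip.get_contact_force().round(1))
manip.servo_line([x,y,.245],rate=.1)
print(manip.get_position(),manip.get_width(),manip.get_grip_force(),manip.get_time())
c=shot('side','side2')['image'][200:320,340:500]; d=shot('top','top2')['image'][130:250,360:520]
cv2.imwrite('pics/crop3.png',cv2.cvtColor(cv2.resize(np.hstack([c,d]),(800,300),interpolation=cv2.INTER_CUBIC),cv2.COLOR_RGB2BGR))
E
```

```text
0.01671240864464708 38.869938254356384 [-1.   0.2  3.8]
[ 0.53500736 -0.27996304  0.24418004] 0.016841092182859847 38.99103820323944 15.9667Traceback (most recent call last):
  File "grab.py", line 9, in <module>
    t=ring('top','top1',(208,207,26,18)); s=ring('side','side1',(234,146,26,18))
  File "grab.py", line 7, in ring
    M=cv2.moments(hull); p=(M['m10']/M['m00']+x,M['m01']/M['m00']+y)
                            ~~~~~~~~^~~~~~~~~
ZeroDivisionError: float division by zero
```

View pics/crop3.png

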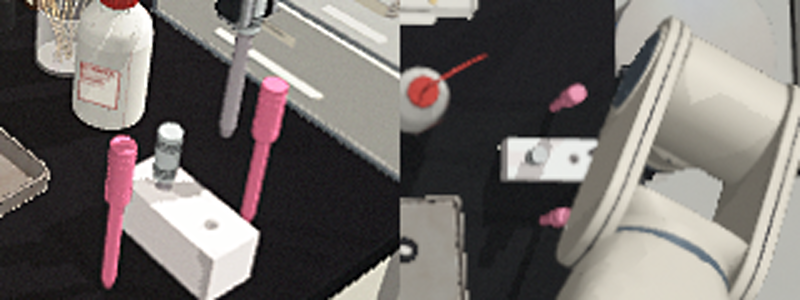

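The long gauge is held and clear of the rack, its nose at about crop (228,132). The short gauge still stands undisturbed. I'll refine the bushing position next.

```bash
python3 - <<'E'
from h import *
for f,(x,y,w,h) in (('top1',(211,208,20,15)),('side1',(236,147,20,15))):
    im=np.load(f'pics/{f}.npz')['image'].astype(int)[y:y+h,x:x+w]
    print(f,x,y); print(im[...,0]-im[...,1]); print(im[...,1])
E
```

```text
top1 211 208
[[-4 -3 -3 -4 -3 -3 -4 -3 -3 -3 -3 -3 -4 -4 -4 -3 -3 -5 -3 -4]
 [-3 -3 -4 -4 -3 -3 -3 -3 -3 -4 -3 -3 -3 -4 -3 -3 -3 -3 -3 -3]
 [-4 -4 -4 -4 -4 -4 -4 -4 -4 -4 -3 -3 -3 -3 -4 -5 -3 -3 -3 -3]
 [-4 -4 -4 -4 -3 -3 -3 -4 -1 -1  1  0 -3 -3 -4 -5 -4 -4 -4 -4]
 [-4 -4 -4 -4 -3 -2 -4 -2  3  5  6  5  2 -1 -4 -5 -5 -5 -3 -4]
 [-4 -4 -3 -4 -3 -3  0  4  6  6  5  6  6  4 -1 -4 -3 -4 -4 -3]
 [-3 -2  0 -3 -3 -2  5  7  6  2  3  6  6  5  2 -3 -3 -4 -4 -3]
 [-3 -4 -2 -3 -4 -1  6  5  2  2  4  3  5  6  5 -3 -3 -3 -4 -3]
 [-2 -2 -2 -1 -3 -1  7  6  2  1  3  3  3  7  5 -1 -3 -2 -3 -3]
 [-3 -2 -3 -5 -3 -3  6  5  2  1  4  5  5  7  5 -3 -3 -2 -3 -4]
 [-4 -3 -3 -4 -4 -3  4  6  5  6  7  6  6  6  2 -3 -4 -3 -3 -3]
 [-4 -3 -4 -2 -4 -3 -1  4  7  6  6  5  6  2 -2 -3 -3 -4 -3 -3]
 [-4 -3 -3 -3 -4 -4 -3 -1  3  3  5  3 -2 -2 -4 -3 -2 -3 -3 -4]
 [-3 -4 -4 -3 -4 -4 -4 -3 -2 -2 -2 -2 -5 -4 -4 -4 -3 -3 -3 -3]
 [-3 -4 -4 -4 -3 -3 -3 -3 -4 -3 -3 -4 -4 -3 -4 -3 -4 -3 -3 -4]]
[[209 206 206 208 204 203 207 208 210 208 208 209 210 210 209 209 209 209
  209 210]
 [206 204 207 207 204 203 207 208 210 209 209 209 209 21
[... 2670 characters left out ...]
 242 242
  243 242]
 [254 251 251 252 255 197 166 210 234 214 191 162 185 210 226 244 243 241
  243 242]
 [245 242 243 243 252 249 230 227 194 140 133 122 130 201 214 225 241 243
  241 241]
 [242 240 242 246 207 171 201 221 249 205 187 187 216 216 235 202 239 243
  242 243]
 [242 244 245 250 205 142 133 146 177 199 196 201 225 176 159 226 249 245
  243 243]
 [243 243 244 247 196 157 145 118 118 113 119 106  92  85  77 167 248 246
  244 243]
 [243 242 243 245 247 251 253 254 255 255 216  98  67  73  68  89 251 250
  248 250]
 [242 243 243 243 244 246 246 246 249 204 168 115  40  26  29 117 235 246
  235 233]
 [242 242 241 241 241 243 244 245 245 250 255 255 255 255 255 243 200 193
  190 153]]
```

```bash
python3 - <<'E'
from h import *
out=[]
for f,(x,y,w,h),th in (('top1',(214,210,15,12),1),('side1',(239,153,15,8),2)):
    c=dict(np.load(f'pics/{f}.npz')); im=cv2.resize(c['image'].astype(np.float32)[y-2:y+h+2,x-2:x+w+2],None,fx=8,fy=8,interpolation=cv2.INTER_LINEAR)
    m=((im[...,0]-im[...,1])>th).astype(np.uint8); m[:16]=0
    k,l,st,_=cv2.connectedComponentsWithStats(m); j=1+st[1:,4].argmax()
    v,u=np.where(l==j); M=cv2.moments(cv2.convexHull(np.c_[u,v].astype(np.int32)))
    p=((M['m10']/M['m00']+.5)/8-.5+x-2,(M['m01']/M['m00']+.5)/8-.5+y-2)
    print(f,st[j]/8,np.round(p,2),onz(c,*p,.092).round(4)); out+=[c,p]
print(tri(*out))
# gauge check after lift
s=dict(np.load('pics/side2.npz'))
p=manip.get_position(); n=p-[0,0,.1155]
print('nose pred',proj(s,n),'shoulder pred',proj(s,n+[0,0,.086]))
E
```

```text
top1 [  4.75    3.5     9.375   9.625 547.125] [220.87 215.87] [0.4726 0.2885 0.092 ]
side1 [  4.75    2.      9.875   6.25  334.625] [246.03 155.57] [0.4703 0.2865 0.092 ]
(array([0.47205984, 0.28905553, 0.09044016]), np.float64(0.0013057457194593147))
nose pred [430.00921701 253.08247846] shoulder pred [437.86724083 210.53023063]
```

```bash
python3 - <<'E'
from h import *
o=down(0)
manip.servo_line([.535,-.28,.30],rate=.2)
manip.move_to([.41,-.23,.31],o)
manip.move_to([.40,.24,.31],o)
manip.servo_line([.4722,.2887,.30],rate=.2)
manip.servo_line([.4722,.2887,.2235],rate=.1)
manip.hold(.3)
p=manip.get_position(); print(p,manip.get_time(),manip.get_grip_force(),manip.get_contact_force().round(1))
c=shot('side','side3'); n=p-[0,0,.1155]
print('pred nose',proj(c,n),'shoulder',proj(c,n+[0,0,.086]),'mouth',proj(c,[.4722,.2887,.092]))
im=c['image'][90:180,200:300]
cv2.imwrite('pics/crop4.png',cv2.cvtColor(cv2.resize(im,(660,594),interpolation=cv2.INTER_CUBIC),cv2.COLOR_RGB2BGR))
E
```

```text
[0.47237541 0.28879356 0.22393675] 20.6167 39.03939485549927 [-1.5  0.1 -1.3]
pred nose [245.68661732 149.35356654] shoulder [241.92161243 118.04034978] mouth [246.327988   155.06158151]
```

View pics/crop4.png

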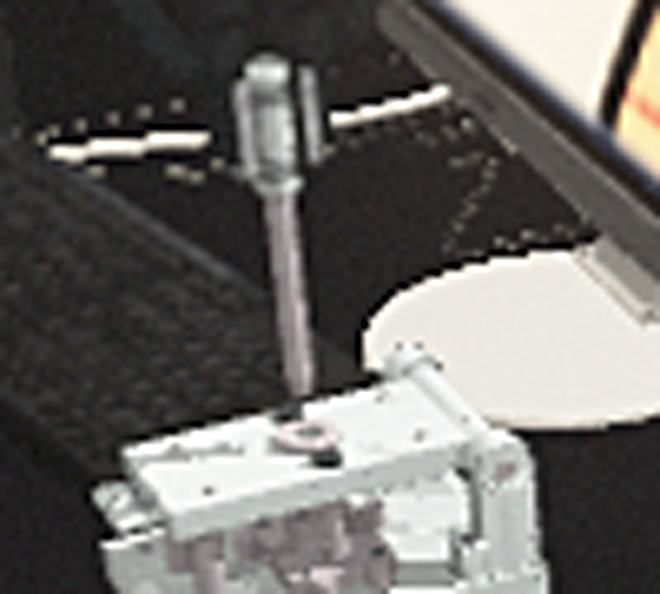

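The nose is at crop (301,393), which is side (245.2,149.1). It sits directly above the ring at crop (306,437), side (246.0,155.5). The axis matches the prediction within about 0.3 px and is upright, so I'll descend while watching the forces.

```bash
cat > desc.py <<'E'
from h import *
import sys
x,y,zend=map(float,sys.argv[1:4]); dz=.003
f0=np.array([-1.5,.1,-1.3])
while True:
    q=manip.get_position(); z=max(round(q[2]-.0003-dz,4),zend)
    manip.servo_line([x,y,z],rate=.04); 
    f=np.mean([manip.get_contact_force() for _ in range(3)],0)-f0; q=manip.get_position()
    print(q.round(4),f.round(1),manip.get_torque().round(2),round(manip.get_width(),4))
    if np.linalg.norm(f)>7 or z<=zend: break
print(manip.get_time())
E
python3 desc.py .4722 .2887 .185
```

```text
[0.472  0.2886 0.2203] [1.  0.3 0.1] [-0.05 -0.01  0.01] 0.0169
[0.472  0.2886 0.2167] [ 0.5 -0.8  0.4] [-0.01  0.08 -0.04] 0.0175
[0.472  0.2886 0.2131] [1.6 0.5 1.2] [-0.01  0.02  0.02] 0.0171
[0.4721 0.2886 0.2096] [1.7 0.3 1. ] [ 0.02 -0.04  0.01] 0.0167
[0.4721 0.2886 0.206 ] [ 1.4 -0.  -0. ] [-0.05 -0.02  0.06] 0.0172
[0.472  0.2886 0.2024] [ 1.1 -0.5  0.8] [-0.01  0.01 -0.02] 0.0171
[0.4722 0.2887 0.1989] [ 1.3 -0.1  0.5] [-0.01  0.02  0.02] 0.0168
[0.4721 0.2887 0.1954] [ 0.9  0.4 -0. ] [ 0.07 -0.05  0.04] 0.0171
[0.4722 0.2887 0.1919] [ 2.4 -0.2 -0.1] [ 0.04 -0.08 -0.01] 0.0168
[0.4722 0.2887 0.1884] [2.4 0.1 0.1] [ 0.01 -0.1   0.  ] 0.0173
[0.4721 0.2887 0.1849] [ 2.8  0.4 -0.3] [ 0.08 -0.03 -0.01] 0.0169
[0.4722 0.2887 0.185 ] [ 1.9  1.  -0.6] [-0.02 -0.07 -0.03] 0.0166
23.6667
```

```bash
python3 desc.py .4725 .2887 .1325
```

```text
[0.4724 0.2886 0.1814] [ 1.7 -0.4  0.1] [ 0.03  0.   -0.05] 0.0169
[0.4724 0.2886 0.1778] [ 1.6 -0.8  1.3] [ 0.   -0.02  0.01] 0.0174
[0.4724 0.2886 0.1742] [2.  0.1 0.6] [-0.01 -0.03  0.  ] 0.0173
[0.4724 0.2886 0.1706] [ 1.5 -0.4  0.7] [0.01 0.   0.03] 0.017
[0.4724 0.2886 0.167 ] [ 1.  -0.1  0.7] [-0.01 -0.   -0.03] 0.017
[0.4723 0.2886 0.1634] [1.6 0.2 0.5] [-0.03  0.02 -0.01] 0.0172
[0.4723 0.2886 0.1598] [1.2 0.  0.9] [ 0.01 -0.01 -0.  ] 0.0172
[0.4723 0.2886 0.1562] [ 1.6 -1.1  0.8] [-0.01  0.   -0.03] 0.0169
[0.4723 0.2886 0.1526] [ 1.6 -0.9  0.6] [ 0.04 -0.01 -0.02] 0.0171
[0.4724 0.2886 0.149 ] [ 1.2 -0.2 -0.2] [-0.01  0.01 -0.02] 0.0168
[0.4724 0.2886 0.1454] [ 1.6 -0.5 -0.2] [ 0.06 -0.01  0.01] 0.0174
[0.4724 0.2886 0.1419] [ 2.4 -0.5  1.2] [ 0.01 -0.01  0.  ] 0.0168
[0.4724 0.2886 0.1383] [ 1.6 -0.9  0.1] [-0.01  0.05 -0.03] 0.0168
[0.4724 0.2886 0.1348] [ 2.1 -0.2 -0.5] [-0.03  0.02 -0.03] 0.0173
[0.4724 0.2886 0.1323] [1.3 0.3 0.6] [ 0.02 -0.05 -0.02] 0.0172
27.4167
```

Free all the way down. I'll take a final check picture.

```bash
python3 - <<'E'
from h import *
manip.hold(.3)
p=manip.get_position(); c=shot('side','side4'); n=p-[0,0,.1155]
print(p,manip.get_grip_force(),'pred shoulder',proj(c,n+[0,0,.086]),'top',proj(c,n+[0,0,.134]),'mouth',proj(c,[.4722,.2887,.092]))
im=c['image'][110:200,200:300]
cv2.imwrite('pics/crop5.png',cv2.cvtColor(cv2.resize(im,(660,594),interpolation=cv2.INTER_CUBIC),cv2.COLOR_RGB2BGR))
E
```

```text
[0.47252572 0.288731   0.13255886] 39.096200466156006 pred shoulder [245.97549336 151.21474872] top [243.92242994 134.17548154] mouth [246.327988   155.06158151]
```

View pics/crop5.png

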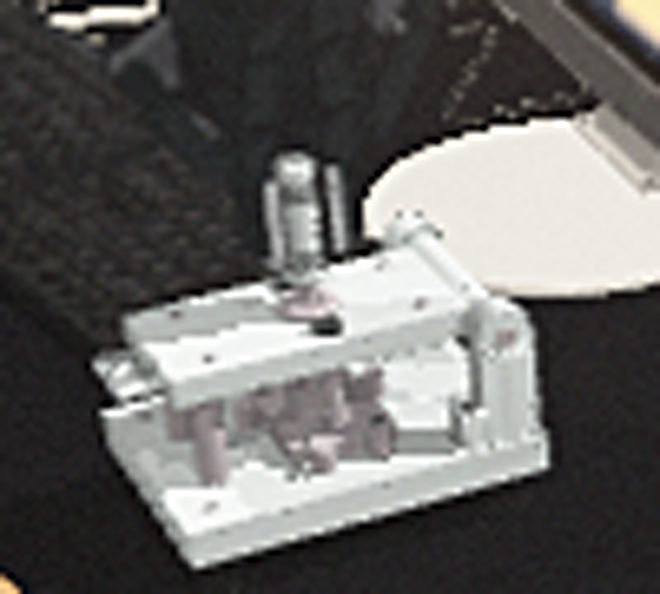

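The handle's underside is at crop (298,275), clear of the collar at crop (305,300). The leaf is shut, the bracket is in place, and the measured shoulder height matches the prediction (nose at about z = 17 mm).

```bash
python3 -c "
from rig import manip
print(manip.sign_off(),manip.get_time())"
```

```text
the job is handed in; nothing more can be done
the job is handed in; nothing more can be done
```

The job is handed in, result not reported back: the leaf is shut and the long gauge is held upright through both bushings, nose about 19 mm into the lower one and handle about 11 mm clear of the upper collar.

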